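Screw the filler elbow into the clamped compass bowl

ROBOT

A 6-joint arm with a two-finger parallel gripper is mounted at the origin on the work surface. World frame = base frame: x ahead of the robot, y to its left, z up, the work surface at z = 0. Lengths are in m, angles in rad, forces in N, time in s.
With the tool pointing down it reaches from about 0.375 to 0.975 m from the base axis. Payload 3.8 kg.
Tool frame: the origin (TCP) lies midway between the tips of the shut fingers; the grasp point (between the pads) lies 19 mm behind it; z points along the fingers, y is the line along which they close (so a half turn about z gives the same grasp; the last joint's range is limited). The gripper opens to 88 mm and grips with 3 to 60 N. Pads are 18 mm wide; open, the fingers measure 123 mm over their backs; the gripper's body (75 mm by 187 mm) begins 45 mm behind the grasp point.
Start: joints at [-1.331, 0.264, 1.604, -0, 1.274, -0.037], TCP at [0.184, -0.649, 0.239] pointing down, gripper open.
Joint ranges: [-2.63, 2.63], [-0.94, 2.18], [0.31, 2.57], [-1.31, 4.45], [0, 2.66], [-2.55, 2.55]. Speed limits (rad/s): [2.57, 2.57, 3.14, 3.14, 3.14, 3.14].

INTERFACE

Orientations are given as a rotation vector (axis times angle).
In Python, from station import manip, viewer, ticket gives the robot as it stands.
- The arm moves only by the tool move_arm, never from a script. Its argument "plan" is text: rows parted by semicolons, each of 5 numbers parted by spaces: the shift along the tool's x, y, z in m, then the turn about the tool's z in rad, then the finger opening in m, from 0 to 0.0881. In form: x y z turn fingers; .... A call has 1 to 8 rows; each row shifts and turns the commanded pose from where the row before left it, along the tool's axes as they then stand; what a row does not reach is not made up. A row lasts 1/8 s, in which the tool goes at most 62.5 mm and 10.7 degrees, less where a joint would pass 70% of its speed; a pose out of reach is approached as far as the arm can. A call with a gripper value outside its range is refused whole. The fingers move at their own pace and stop on an object; the grip force is fixed at half the most. Time passes only in rows, so rows that do not move let the fingers close. It gives the time, the measured TCP pose, the force, the opening and the grip force at its end, in the units of the state.
- manip.get_obs(): the state, without advancing time (a new reading comes with each control period).
- viewer.read_camera(name): name is "scene" or "top" or "wrist"; returns a dict with "frame" (400x640x3 uint8, red, green, blue), "z_map" (400x640 float32, m along the optical axis (not along the pixel's ray), 0 where there is no reading), "fx", "fy", "cx", "cy" (pixels), "D" ([k1, k2, p1, p2, k3] as OpenCV has them; the pictures are not rectified), "rvec" (rotation vector, rad) and "tvec" (3), from world to camera coordinates, as OpenCV has them. Camera axes: x right, y down, z forward; pixel columns grow to the right and rows downward; lengths in m; the calibration is good to about 2 mm. A picture is of the moment at which its call begins.
- ticket.close_job(): hands the job in; it is judged then, once.
The state is a dict: "clock": time; "qpos": joint angles; "joint_velocities": joint speeds; "joint_efforts": joint torques, N m; "ee_pos": TCP position; "ee_rot": TCP orientation; "ft_force": force on the tool from outside, world axes, zero at the start; "ft_torque": the same for the moment, N m; "gripper_width": opening from 0.0 (shut) to 1.0 (fully open); "grip_force": force on a finger pad.
Only numpy, scipy, OpenCV 4.12 (cv2) and the standard library are available. Lean on these libraries where they do the work, as an engineer would, in place of code of your own. Each camera call takes 0.05 s, during which the arm holds its last target. There are 200 camera calls.

TASK

Take the brass filler elbow from its oak block, put it into the filler port of the clamped compass bowl and screw it clockwise until you feel it start to bite on the seal, then go 30 degrees further and stop, so it stays nipped up by itself, upright, when you let go. Do not overtighten it or press hard on the port, and leave the other things on the bench where they are.

Things in the scene. Friction and masses are not known exactly. Their poses are not given: they have to be found in the camera images.
- fitting_grip (a point): Loose brass filler elbow, 67 mm tall, upright in the oak block. Point on its axis in its grip block (26 mm along x; 20 mm along y, flat faces on +y, -y to grip; from 22 mm below to 18 mm above this point). z up; +x along the level barbed spout, which ends 42 mm from the axis, 5 mm above this point. A collar 41 mm across has its top 22 mm below this point; keep fingertips above it.
- fitting: The same elbow, about 160 g: origin at the bottom centre of its spigot, 47 mm below the grip point, same axes. Spigot 21 mm across, 21 mm long, under the collar (4 mm thick). Two round lugs on its own +x and -x sides, 5 mm thick, reach 16 mm from the axis, their middle 5 mm above the spigot's bottom.
- port_mouth (a point): Centre of the open mouth of the filler port, a steel boss 60 mm across on the clamped compass bowl, level with its flat top 85 mm above the bench. z up. Round hole 24 mm across with two lug slots, 8 mm wide at the hole, 38 mm tip to tip, along own +x and -x (white dots mark them): the elbow drops in with its lugs in the slots, either way round. The collar stays clear of the boss.
- port: Clamp, compass bowl and port, fixed; origin on the bench 85 mm below the mouth, same axes. Base 150 by 210 by 16 mm, jaws on +y and -y up to 64 mm high. Inside the port the lugs run under a coarse self-locking right-hand thread: 3 mm down per radian clockwise (from above), as far as 155 degrees clockwise of the slots. Let go and the elbow stays.
- seal: Sprung black seal at the bottom of the port; origin at the clamp's. Its top lies 13.8 to 16.7 mm below the mouth, differing each time, so the bite comes 50 to 105 degrees clockwise of the slots; before it the elbow turns almost freely. After it the seal is squeezed about 4 N more per 10 degrees, turning gets stiffer, and fingers kept at one height feel the elbow pull them down.
- stand: Oak block 75 by 75 by 36 mm, fixed, with a 35 mm hole in which the elbow hangs by its collar; origin under its centre.
- chimney_mid (a point): Green glass lamp chimney, 150 mm tall, 68 mm across, loose and fragile; point half-way up its axis.
- drum_mid (a point): Dark oak card drum, 100 mm across, 72 mm tall, loose; point 30 mm up its axis.
- pin_mid (a point): Copper gimbal pin lying on the bench, 74 mm long, 24 mm wide head, loose; point at its middle.
- jar: Amber glass jar with dark lid, 60 mm across, 85 mm tall, loose; origin under its centre.
- bezel: Flat brass ring, 90 mm across, 10 mm thick, loose; origin under its centre.
- driver: Screwdriver with red handle, loose; origin under its middle.
Not all that is in view belongs to the job. Leave any green, red or turquoise look-alike of the fitting alone.

How it is judged:
On the way:
1. the elbow stands in the port with its spigot on the seal, lugs below the mouth (horizontal distance between fitting and port_mouth below 0.004 m and z of fitting in the frame of port_mouth below -0.012 m), for 0.1 s.
At the end, for the whole second after the job is handed in: The elbow stands upright (within 0.1 rad) in the port, centred within 4 mm, its spigot more than 12 mm below the mouth, at rest, and of itself presses the seal with 6.5 to 17 N (as it does about 20 to 45 degrees past the bite) (all of step 1 and angle between fitting's own z axis and vertical below 0.1 rad and contact force between fitting and seal between 6.5 and 17 N and linear speed of fitting below 0.01 m/s); the robot touches nothing.
It fails at once if overtightened: the seal is pressed with more than 25 N (contact force between fitting and seal above 25 N).
It fails at once if a bystander is moved by more than 20 mm (distance of any of chimney_mid, drum_mid, pin_mid, jar, bezel, driver from where it was at the start of the episode above 0.02 m).
It fails at once if the elbow is forced in the port (all its contacts there, thread, bore and seal, add up to over 60 N) (contact force between fitting and port above 60 N).
It also fails if it takes over 67 s, if anything falls off the work surface, if the arm or the gripper's body presses on something with over 40 N, if the wrist force passes 120 N, or if a joint passes its speed limit or range.

## Working session

There is one attempt and no reset: what is moved stays moved. The work goes in short steps, Python scripts to look and compute and a tool call to move; the robot and the scene stay as the last step left them, time stands still between calls to the robot, and variables do not carry over. Pictures are saved under pics/ and viewed, at most 10 in all, crops included, and the job is handed in when it is done.

Besides the shell and the picture viewer there is one more tool, called after "Request:" as name(argument=value, ...) on one line, values as JSON. move_arm: Moves the arm, as the interface text tells. Its arguments: {"type":"object","properties":{"plan":{"type":"string"}},"required":["plan"]}

```bash
mkdir -p pics; ls
cat > h.py <<'E'
import numpy as np, cv2
from station import manip, viewer, ticket
def cam(n):
    c=viewer.read_camera(n); c['K']=np.array([[c['fx'],0,c['cx']],[0,c['fy'],c['cy']],[0,0,1.]]); c['R']=cv2.Rodrigues(np.array(c['rvec'],float))[0]; c['t']=np.array(c['tvec'],float); c['D']=np.array(c['D'],float); return c
def ray(c,uv):
    p=cv2.undistortPoints(np.array(uv,float).reshape(-1,1,2),c['K'],c['D']).reshape(-1,2)
    return -c['R'].T@c['t'], np.c_[p,np.ones(len(p))]@c['R']
def onplane(c,uv,z):
    o,d=ray(c,uv); return o+d*((z-o[2])/d[:,2])[:,None]
def depthpt(c,uv):
    o,d=ray(c,uv); uv=np.array(uv,int).reshape(-1,2); return o+d*c['z_map'][uv[:,1],uv[:,0]][:,None]
def save(c,n,box=None,s=1):
    f=c['frame'][...,::-1]
    if box: f=f[box[1]:box[3],box[0]:box[2]]
    cv2.imwrite('pics/'+n,cv2.resize(f,None,fx=s,fy=s,interpolation=cv2.INTER_CUBIC))
E
python3 - <<'E'
from h import *
import pickle
o=manip.get_obs();print(o)
for n in('scene','top'):
    c=cam(n);save(c,n+'.png');pickle.dump(c,open(n+'.pkl','wb'));print(n,-c['R'].T@c['t'])
E
```

```text
pics
{'clock': 0.0, 'qpos': array([-1.33087678e+00,  2.64754326e-01,  1.60531197e+00,  1.60807744e-05,
        1.27370555e+00, -3.69077917e-02]), 'joint_velocities': array([-0.0018449 ,  0.00076162,  0.00010805,  0.00100313,  0.00087969,
       -0.00172286]), 'joint_efforts': array([-2.24771416e-04, -5.02102947e+01, -3.56876206e+01,  7.27795204e-02,
        2.92499224e-02, -1.59951310e-04]), 'ee_pos': array([ 0.18431641, -0.64863613,  0.23742071]), 'ee_rot': array([-3.10939903e+00, -4.33145554e-01,  3.22622248e-04]), 'ft_force': array([ 0.37643287, -1.0478473 , -1.17712609]), 'ft_torque': array([ 0.03264996,  0.011766  , -0.01922919]), 'grip_force': 0.0, 'gripper_width': 0.9971810462163541}
scene [ 1.44559654 -0.62846315  1.05833132]
top [0.36114225 0.01821078 1.38777888]
```

View pics/scene.png

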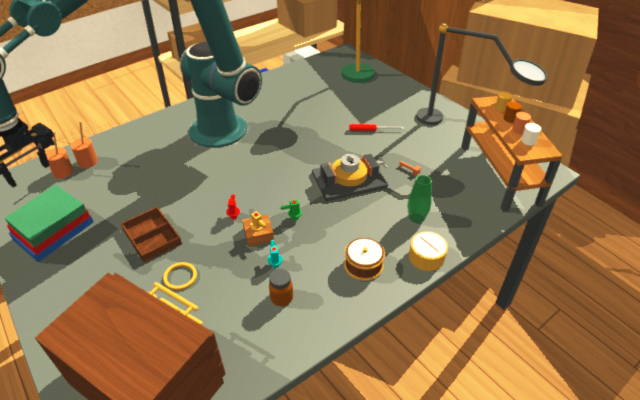

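View pics/top.png

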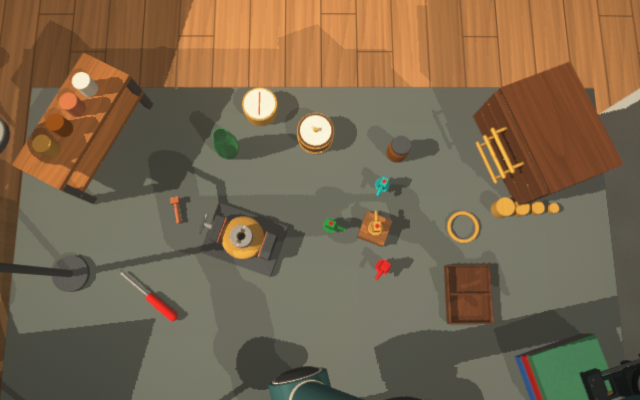

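The brass elbow is in the oak block at top (376,227). The look-alikes are red at (382,267), green at (333,226) and turquoise at (381,185). Only the one at (376,227) is brass and sits in an oak block. The port is at about top (241,237). I'll confirm with enlarged crops.

Run:
```python
from h import *
import pickle
t=pickle.load(open('top.pkl','rb'));s=pickle.load(open('scene.pkl','rb'))
f=t['frame'];r=lambda b:cv2.resize(f[b[1]:b[3],b[0]:b[2],::-1],(480,480),interpolation=cv2.INTER_CUBIC)
a=r((346,197,406,257));b=r((211,207,271,267))
cv2.imwrite('pics/crop.png',cv2.resize(np.hstack([a,b]),(800,400)))
print(t['fx'])
for n,uv in dict(elbow=(376,227),block=(365,215),red=(382,267),green=(330,226),turq=(381,185),port=(241,228),jar=(400,147),drum=(315,132),chim=(225,145),pin=(177,208)).items(): print(n,depthpt(t,[uv]).round(3))
```

```text
492.6353595134802
elbow [[ 0.537 -0.161  0.083]]
block [[ 0.578 -0.139  0.033]]
red [[ 0.432 -0.177  0.064]]
green [[ 0.543 -0.039  0.063]]
turq [[ 0.656 -0.181  0.065]]
port [[0.536 0.199 0.084]]
jar [[ 0.759 -0.234  0.083]]
drum [[ 0.81  -0.     0.062]]
chim [[0.749 0.238 0.138]]
pin [[0.603 0.391 0.014]]
```

View pics/crop.png

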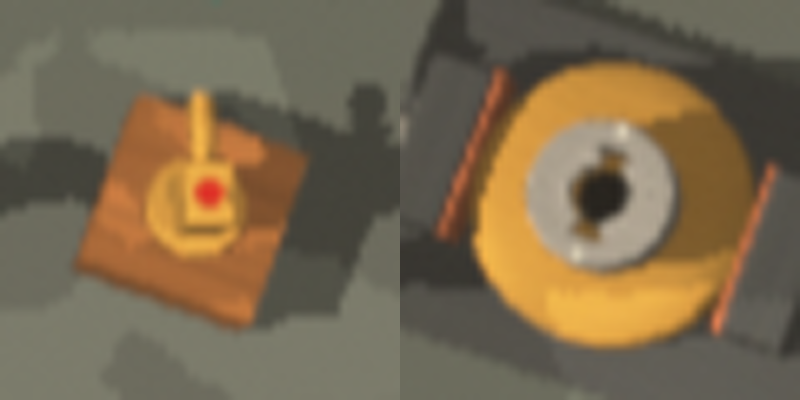

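The crop confirms it: brass elbow in the oak block, with its spout towards about +x. The port slots lie along roughly the -20°/160° direction, with white dots at crop (622,130) and (577,255). I'll approach now.

Request:
move_arm(plan="0.0296 -0.0233 0 0 0.06; 0.0296 -0.0233 0 0 0.06; 0.0296 -0.0233 0 0 0.06; 0.0296 -0.0233 0 0 0.06; 0.0296 -0.0233 0 0 0.06; 0.0296 -0.0233 0 0 0.06; 0.0296 -0.0233 0 0 0.06; 0.0296 -0.0233 0 0 0.06")

```text
clock: 1.1
ee_pos: [0.3617, -0.404, 0.2382]
ee_rot: [-3.111, -0.433, 0.001]
ft_force: [1.2, -0.6, 0.6]
gripper_width: 0.682
grip_force: 0.0
```

Request:
move_arm(plan="0.0296 -0.0233 0 0 0.06; 0.0296 -0.0233 0 0 0.06; 0.0296 -0.0233 0 0 0.06; 0.0296 -0.0233 0 0 0.06; 0.0296 -0.0233 0 0 0.06; 0.0296 -0.0233 0 0 0.06; 0.0296 -0.0233 0 0 0.06; 0.0296 -0.0233 0 0 0.06")

```text
clock: 2.1
ee_pos: [0.5384, -0.1601, 0.2382]
ee_rot: [-3.111, -0.433, 0.001]
ft_force: [-0.1, 0.1, -0.1]
gripper_width: 0.681
grip_force: 0.0
```

Request:
move_arm(plan="0 0 0 -0.18 0.06; 0 0 0 -0.18 0.06; 0 0 0 -0.18 0.06; 0 0 0 -0.18 0.06; 0 0 0 -0.18 0.06; 0 0 0 -0.18 0.06; 0 0 0 -0.18 0.06; 0 0 0 -0.18 0.06")

```text
clock: 3.1
ee_pos: [0.5378, -0.1611, 0.2381]
ee_rot: [-2.046, -2.383, 0.001]
ft_force: [-0.3, -0.0, 0.6]
gripper_width: 0.679
grip_force: 0.0
```

Request:
move_arm(plan="0 0 0 -0.18 0.06; 0 0 0 -0.18 0.06; 0 0 0 -0.18 0.06; 0 0 0 -0.18 0.06; 0 0 0 -0.18 0.06; 0 0 0 -0.18 0.06; 0 0 0 -0.18 0.06; 0 0 0 -0.16 0.06")

```text
clock: 4.1
ee_pos: [0.5378, -0.1611, 0.2381]
ee_rot: [0.001, -3.141, -0.001]
ft_force: [0.8, -0.6, 0.4]
gripper_width: 0.683
grip_force: 0.0
```

Run:
```python
from h import *
import pickle
o=manip.get_obs();print(o['clock'],o['qpos'].round(3),o['ee_pos'],o['ee_rot'],o['ft_force'])
c=cam('wrist');save(c,'w1.png');pickle.dump(c,open('w1.pkl','wb'));print(-c['R'].T@c['t'],c['fx'])
```

```text
4.1 [-0.335  0.051  1.85   0.     1.242 -1.907] [ 0.5377591  -0.16111315  0.23810423] [ 1.01602040e-03 -3.14053033e+00 -5.93333331e-04] [ 0.78104013 -0.61672585  0.4420845 ]
[ 0.45280859 -0.1613821   0.38442023] 303.9854929485081
```

View pics/w1.png

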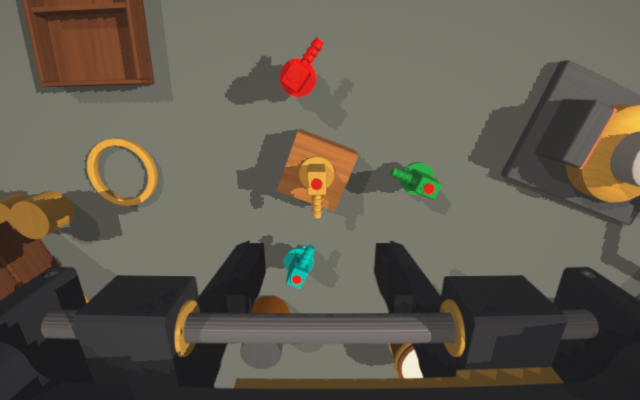

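The wrist view shows the elbow at (316,184) in the block, with its red dot on top and its spout pointing down-image to (317,214). Next I'll measure the axis and the yaw, and the port from the top view.

Run:
```python
from h import *
import pickle
t=pickle.load(open('top.pkl','rb'));w=pickle.load(open('w1.pkl','rb'))
def mask(c,box,lo,hi):
    h=cv2.cvtColor(c['frame'],cv2.COLOR_RGB2HSV);m=cv2.inRange(h,lo,hi);z=np.zeros_like(m);x0,y0,x1,y1=box;z[y0:y1,x0:x1]=m[y0:y1,x0:x1];return z
def cen(m): y,x=np.nonzero(m);return x.mean(),y.mean(),len(x)
R=[]
for n,c,b in(('w',w,(305,172,328,196)),('t',t,(368,217,386,235))):
    m=mask(c,b,(0,170,120),(8,255,255))|mask(c,b,(174,170,120),(180,255,255));u=cen(m);print(n,u,onplane(c,[u[:2]],.081));R.append(ray(c,[u[:2]]))
A=[np.eye(3)-np.outer(d[0],d[0])/(d[0]@d[0]) for o,d in R]
print('tri',np.linalg.solve(A[0]+A[1],A[0]@R[0][0]+A[1]@R[1][0]))
# spout yaw in wrist: brass pixels below block
m=mask(w,(308,196,326,222),(15,120,90),(32,255,255))
ys=range(197,216);pts=[(np.nonzero(m[y])[0].mean(),y) for y in ys if m[y].any()]
P=onplane(w,pts,.067);print('spout',[(round(p[0]),p[1],int((m[p[1]]>0).sum())) for p in pts][::3],P[[0,-1]]);
p=np.polyfit(P[:,0],P[:,1],1);print('yaw deg',np.degrees(np.arctan(p[0])),'y at x=.54',np.polyval(p,.54))
# depth of block top and collar
for uv in((316,184),(316,172),(304,166),(317,206)):print(uv,depthpt(w,[uv]))
# port: top-view grey boss & dots
h=cv2.cvtColor(t['frame'],cv2.COLOR_RGB2HSV)
sub=t['frame'][222:252,226:258].astype(int)
z=depthpt(t,[(x,y) for y in range(215,262) for x in range(218,268)])
sat=h[215:262,218:268,1].ravel();k=(abs(z[:,2]-.085)<.006)&(sat<60)
q=z[k];c0,r0=cv2.minEnclosingCircle(q[:,:2].astype(np.float32));print('boss',c0,r0,q[:,2].mean(),k.sum())
hm=(k.reshape(47,50)*255).astype(np.uint8);print(*[''.join('#' if v else '.' for v in r) for r in hm[5:35]],sep='\n')
```

```text
w (np.float64(316.09473684210525), np.float64(183.83157894736843), 95) [[ 0.54193526 -0.16487362  0.081     ]]
t (np.float64(376.84615384615387), np.float64(225.46153846153845), 13) [[ 0.54174754 -0.16420594  0.081     ]]
tri [ 0.54215161 -0.16465375  0.07954217]
spout [(316, 197, 11), (316, 200, 10), (316, 203, 11), (316, 206, 10), (316, 209, 10), (316, 212, 10), (316, 215, 8)] [[ 0.56117749 -0.16518937  0.067     ]
 [ 0.58260181 -0.16470029  0.067     ]]
yaw deg 0.15520596460623567 y at x=.54 -0.1648426701066717
(316, 184) [[ 0.54192303 -0.16496488  0.0816611 ]]
(316, 172) [[ 0.52973719 -0.16495009  0.07923203]]
(304, 166) [[ 0.53250467 -0.17927917  0.03991361]]
(317, 206) [[ 0.56976789 -0.16406504  0.07236399]]
boss (0.5147265791893005, 0.19807064533233643) 0.02904423698782921 0.08474587535302146 262
..................................................
..................................................
..................................................
..................................................
..................................................
..............................
[... 544 characters left out ...]
#####.........#####.#................
.............######........#######................
.............######........#######................
.............####.#.......########................
..............##.##......######.##................
..............#####....#########..................
...............####....##########.................
...............######..#######.#..................
.................##############...................
..................####.#######....................
....................#######.......................
..................................................
..................................................
..................................................
```

Request:
move_arm(plan="-0.004 -0.004 0.04 0 0.06; 0 0 0.04 0 0.06; 0 0 0.04 0 0.06; 0 0 0.04 0 0.06; 0 0 0.02 0 0.06; 0 0 0.012 0 0.06; 0 0 0 0 0.06; 0 0 0 0 0.005")

```text
clock: 5.15
ee_pos: [0.543, -0.1656, 0.0478]
ee_rot: [0.008, 3.14, -0.001]
ft_force: [0.3, -0.8, 0.1]
gripper_width: 0.595
grip_force: 0.0
```

Request:
move_arm(plan="0 0 0 0 0.005; 0 0 0 0 0.005; 0 0 0 0 0.005; 0 0 0 0 0.005; 0 0 0 0 0.005; 0 0 0 0 0.005")

```text
clock: 5.9
ee_pos: [0.5424, -0.1653, 0.0471]
ee_rot: [0.008, 3.141, 0.0]
ft_force: [-0.5, 1.2, 3.8]
gripper_width: 0.222
grip_force: 30.0
```

Request:
move_arm(plan="0 0 -0.01 0 0.005; 0 0 -0.02 0 0.005; 0 0 -0.03 0 0.005; 0 0 -0.04 0 0.005; 0 0 -0.04 0 0.005; 0 0 -0.02 0 0.005; 0 0 0 0 0.005")

```text
clock: 6.78
ee_pos: [0.543, -0.1657, 0.2081]
ee_rot: [0.008, 3.139, -0.002]
ft_force: [-0.7, -0.5, -2.6]
gripper_width: 0.226
grip_force: 30.0
```

Request:
move_arm(plan="-0.006 0.045 0 0 0.005; -0.006 0.045 0 0 0.005; -0.006 0.045 0 0 0.005; -0.006 0.045 0 0 0.005; -0.006 0.045 0 0 0.005; -0.006 0.045 0 0 0.005; -0.006 0.045 0 0 0.005; -0.006 0.045 0 0 0.005")

```text
clock: 7.78
ee_pos: [0.5904, 0.1955, 0.2035]
ee_rot: [-0.007, -3.137, 0.002]
ft_force: [0.2, -0.7, -1.8]
gripper_width: 0.222
grip_force: 30.0
```

Request:
move_arm(plan="0 0 0 0 0.005; 0 0 0 0 0.005")

```text
clock: 8.02
ee_pos: [0.5906, 0.1939, 0.2043]
ee_rot: [-0.006, -3.138, 0.003]
ft_force: [-0.1, -0.5, -1.8]
gripper_width: 0.229
grip_force: 30.0
```

Run:
```python
from h import *
import pickle
o=manip.get_obs();print(o['clock'],o['qpos'].round(3),o['ee_pos'],o['ee_rot'],o['ft_force'],o['gripper_width'])
c=cam('wrist');save(c,'w2.png');pickle.dump(c,open('w2.pkl','wb'));print(-c['R'].T@c['t'])
```

```text
8.025 [ 2.770e-01  1.900e-01  1.758e+00 -1.000e-03  1.197e+00 -1.289e+00] [0.59060604 0.19389155 0.20431443] [-6.35787785e-03 -3.13786206e+00  2.70630788e-03] [-0.12331885 -0.50816261 -1.81818318] 0.22851397804785203
[0.50604113 0.19434282 0.35084899]
```

View pics/w2.png

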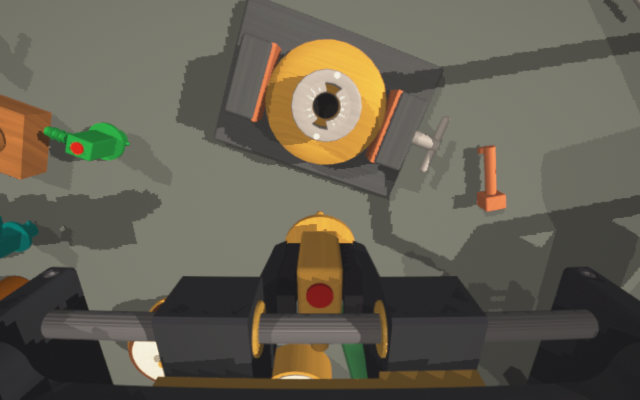

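The wrist view shows the port boss at (326,105), white dots at (337,75) and (316,136), and the held elbow with its collar at (321,228). I'll measure both.

```bash
cat > m.py <<'E'
from h import *
def port(c,u0):
    # project ROI to z=.085 plane, pick grey boss, fit circle; bright dots
    h=cv2.cvtColor(c['frame'],cv2.COLOR_RGB2HSV)
    x0,y0=u0[0]-50,max(u0[1]-50,0);roi=h[y0:u0[1]+50,x0:u0[0]+50]
    g=((roi[...,1]<60)&(roi[...,2]>105)).astype(np.uint8)*255
    cs=max(cv2.findContours(g,cv2.RETR_EXTERNAL,cv2.CHAIN_APPROX_NONE)[0],key=cv2.contourArea).reshape(-1,2)
    cs=cv2.convexHull(cs).reshape(-1,2)+[x0,y0]
    P=onplane(c,cs,.085)[:,:2]
    A=np.c_[2*P,np.ones(len(P))];s=np.linalg.lstsq(A,(P**2).sum(1),rcond=None)[0];r=np.sqrt(s[2]+s[0]**2+s[1]**2)
    print('boss',s[:2],'r',r,'resid',np.std(np.hypot(*(P-s[:2]).T)))
    d=((roi[...,1]<40)&(roi[...,2]>225)).astype(np.uint8)
    n,l,st,ce=cv2.connectedComponentsWithStats(d)
    Q=[(onplane(c,[ce[i]+[x0,y0]],.085)[0,:2],st[i,4],ce[i]+[x0,y0]) for i in range(1,n)]
    for q in Q: print('dot',q, 'dist',np.hypot(*(q[0]-s[:2])))
    return s[:2]
E
python3 - <<'E'
from m import *
import pickle
w=pickle.load(open('w2.pkl','rb'));port(w,(326,105))
h=cv2.cvtColor(w['frame'],cv2.COLOR_RGB2HSV)
m=cv2.inRange(h,(0,170,60),(8,255,255))|cv2.inRange(h,(172,170,60),(180,255,255));m[:270]=0;m[:,:300]=0;m[320:]=0;m[:,345:]=0
y,x=np.nonzero(m);print('reddot',x.mean(),y.mean(),len(x),onplane(w,[(x.mean(),y.mean())],.2043+.033))
b=cv2.inRange(h,(12,100,60),(35,255,255));b[:205]=0;b[245:]=0;b[:,:270]=0;b[:,370:]=0
for y in(212,216,220,226,232):
    xs=np.nonzero(b[y])[0];
    if len(xs):print(y,xs.min(),xs.max())
# dark hole centroid
g=w['frame'][85:125,306:346].max(2)<70;y,x=np.nonzero(g);print('hole',onplane(w,[(x.mean()+306,y.mean()+85)],.085),len(x),x.mean()+306,y.mean()+85)
E
```

```text
boss [0.51530887 0.19903874] r 0.02906892905516753 resid 0.00011512099098964623
dot (array([0.49055514, 0.20797529]), np.int32(37), array([336.75675676,  74.75675676])) dist 0.0263174644250974
dot (array([0.50175661, 0.19373601]), np.int32(5), array([319.4,  89.2])) dist 0.014552756534879618
dot (array([0.50341495, 0.18814123]), np.int32(9), array([312.66666667,  91.33333333])) dist 0.01613137233065666
dot (array([0.50821385, 0.21214487]), np.int32(8), array([341.5 ,  97.25])) dist 0.01490334454649761
dot (array([0.50861716, 0.1870058 ]), np.int32(8), array([311.375,  97.875])) dist 0.013768466919737645
dot (array([0.51323917, 0.21180983]), np.int32(2), array([341. , 103.5])) dist 0.012937711849821681
dot (array([0.5132453 , 0.21432801]), np.int32(2), array([344. , 103.5])) dist 0.015427895391896053
dot (array([0.51781317, 0.21283449]), np.int32(8), array([342.125, 109.125])) dist 0.014021205614038463
dot (array([0.5175996 , 0.18446994]), np.int32(4), array([308.5, 109. ])) dist 0.014747795789404928
dot (array([0.52171836, 0.18779841]), np.int32(2), array([312.5, 114. ])) dist 0.012939346509890112
dot (array([0.52263576, 0.21220782]), np.int32(7), array([341.28571429, 115.        ])) dist 0.015070097866990434
dot (array([0.5230246 , 0.18498208]), np.int32(5), array([309.2, 115.6])) dist 0.01603503496196576
dot (array([0.52982723, 0.2055277 ]), np.int32(3), array([333.33333333, 123.66666667])) dist 0.0159024924867768
dot (array([0.54011339, 0.19077489]), np.int32(28), array([316.17857143, 135.85714286])) dist 0.026144899560254613
reddot 319.2433962264151 295.2867924528302 530 [[0.59067334 0.19362564 0.2373    ]]
212 317 322
216 307 332
220 299 340
226 292 347
232 288 351
hole [[0.51459702 0.19884581 0.085     ]] 494 325.5485829959514 105.22874493927125
```

Request:
move_arm(plan="0.025 0.0025 0 0 0.005; 0.025 0.0025 0 0 0.005; 0.025 0 0 0 0.005; 0 0 0.02 0.11 0.005; 0 0 0.03 0.11 0.005; 0 0 0.02 0.11 0.005; 0 0 0 0 0.005; 0 0 0 0 0.005")

```text
clock: 9.07
ee_pos: [0.5174, 0.1992, 0.1374]
ee_rot: [0.522, 3.097, 0.0]
ft_force: [-0.9, 0.5, -2.3]
gripper_width: 0.223
grip_force: 30.0
```

```bash
cat > st.py <<'E'
from h import *
o=manip.get_obs();R=cv2.Rodrigues(o['ee_rot'])[0]
print('t',o['clock'],'q6',o['qpos'][5].round(3),'p',o['ee_pos'].round(4),'yaw',np.degrees(np.arctan2(R[1,0],R[0,0])).round(2),'tilt',np.degrees(R[:2,2]).round(2),'F',o['ft_force'].round(1),'T',o['ft_torque'].round(3))
e=np.array([.5153,.1992])-o['ee_pos'][:2];print('tool dx,dy to port',(R[:2,:2].T@e).round(4))
E
python3 st.py
```

```text
t 9.075 q6 -0.914 p [0.5174 0.1992 0.1374] yaw 160.85 tilt [0.04 0.01] F [-0.9  0.5 -2.3] T [ 0.045 -0.103 -0.007]
tool dx,dy to port [ 0.002  -0.0006]
```

Request:
move_arm(plan="0.0018 -0.0005 0.005 0 0.005; 0 0 0 0 0.005; 0 0 0 0 0.005; 0 0 0 0 0.005")

```text
clock: 9.57
ee_pos: [0.5152, 0.2001, 0.132]
ee_rot: [0.523, 3.097, 0.0]
ft_force: [-0.5, -0.6, -2.3]
gripper_width: 0.221
grip_force: 30.0
```

```bash
python3 st.py
python3 - <<'E'
from h import *
c=cam('wrist');save(c,'w3.png',(220,180,420,340),4);print(-c['R'].T@c['t'])
import pickle;pickle.dump(c,open('w3.pkl','wb'))
c=cam('scene');save(c,'s3.png',(310,120,390,200),7)
E
python3 st.py
```

```text
t 9.575 q6 -0.911 p [0.5152 0.2001 0.132 ] yaw 160.84 tilt [0.02 0.01] F [-0.5 -0.6 -2.3] T [ 0.013 -0.147  0.021]
tool dx,dy to port [-0.0004 -0.0008]
[0.43470261 0.227717   0.27816423]
t 9.675 q6 -0.911 p [0.5151 0.2    0.1318] yaw 160.83 tilt [0.01 0.  ] F [ 0.2  0.5 -1.7] T [ 0.067 -0.146  0.015]
tool dx,dy to port [-0.0005 -0.0007]
```

View pics/w3.png

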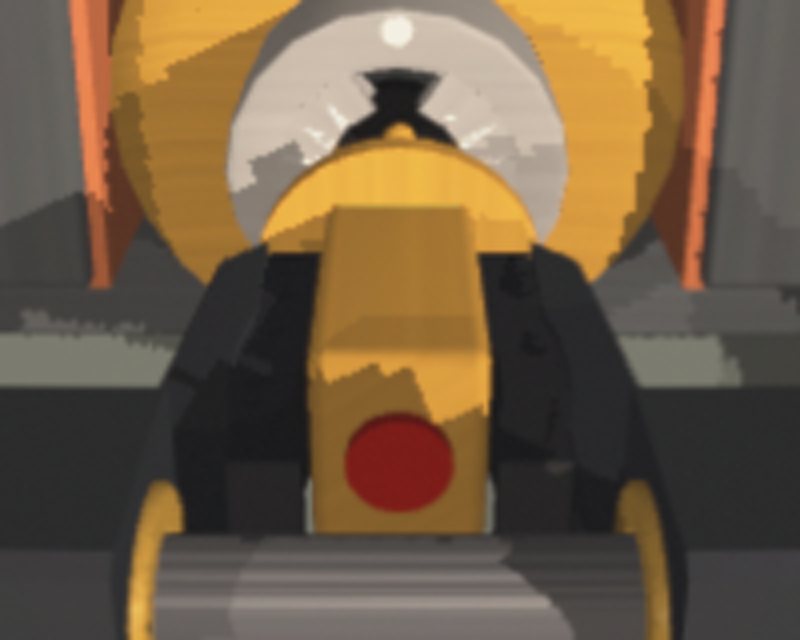

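Lug, slot and port dot line up laterally: the lug tip is at crop x≈401, the slot at 401 and the boss centre at about 398. I'll make a small correction and insert.

Request:
move_arm(plan="-0.0003 -0.0006 0.006 0 0.005; 0 0 0.006 0 0.005; 0 0 0.006 0 0.005; 0 0 0 0 0.005; 0 0 0 0 0.005")

```text
clock: 10.3
ee_pos: [0.5151, 0.1993, 0.1136]
ee_rot: [-0.523, -3.097, 0.0]
ft_force: [0.2, -0.1, -2.0]
gripper_width: 0.221
grip_force: 30.0
```

```bash
cat > avg.py <<'E'
from h import *
import sys
n=int(sys.argv[1]) if len(sys.argv)>1 else 3
L=[]
for i in range(n):
    L.append(manip.get_obs()); 
    if i<n-1: viewer.read_camera('wrist')
f=lambda k:np.mean([o[k] for o in L],0)
o=L[-1];R=cv2.Rodrigues(o['ee_rot'])[0];p=f('ee_pos')
print('t',o['clock'],'q6',o['qpos'][5].round(3),'p',p.round(4),'yaw',np.degrees(np.arctan2(R[1,0],R[0,0])).round(2),'tilt',np.degrees(R[:2,2]).round(2),'F',f('ft_force').round(2),'T',f('ft_torque').round(3),'w',o['gripper_width'].round(3))
E
python3 avg.py
```

```text
Traceback (most recent call last):
  File "avg.py", line 10, in <module>
    print('t',o['clock'],'q6',o['qpos'][5].round(3),'p',p.round(4),'yaw',np.degrees(np.arctan2(R[1,0],R[0,0])).round(2),'tilt',np.degrees(R[:2,2]).round(2),'F',f('ft_force').round(2),'T',f('ft_torque').round(3),'w',o['gripper_width'].round(3))
                                                                                                                                                                                                                       ^^^^^^^^^^^^^^^^^^^^^^^^
AttributeError: 'float' object has no attribute 'round'
```

Bottom is about 3.5 mm below the mouth with no contact. Going on down to about 11.5 mm.

Request:
move_arm(plan="0 0 0.004 0 0.005; 0 0 0.003 0 0.005; 0 0 0 0 0.005; 0 0 0 0 0.005")

```text
clock: 10.9
ee_pos: [0.5151, 0.1993, 0.1066]
ee_rot: [-0.523, -3.098, 0.0]
ft_force: [0.1, 0.1, -1.7]
gripper_width: 0.224
grip_force: 30.0
```

```bash
sed -i "s/o\['gripper_width'\].round(3)/round(o['gripper_width'],3)/" avg.py; python3 avg.py 4
```

```text
t 11.05 q6 -0.912 p [0.5152 0.1993 0.1068] yaw 160.82 tilt [0.01 0.  ] F [ 0.12 -0.26 -1.84] T [ 0.029 -0.138  0.003] w 0.226
```

Request:
move_arm(plan="0 0 0.001 0 0.005; 0 0 0 0 0.005; 0 0 0 0 0.005")

```text
clock: 11.42
ee_pos: [0.5151, 0.1993, 0.1057]
ee_rot: [-0.523, -3.098, 0.0]
ft_force: [-0.8, 0.6, -1.5]
gripper_width: 0.221
grip_force: 30.0
```

Request:
move_arm(plan="0 0 0.0005 0 0.005; 0 0 0 0 0.005")

```text
clock: 11.68
ee_pos: [0.5151, 0.1993, 0.1052]
ee_rot: [-0.523, -3.098, 0.0]
ft_force: [-0.5, -0.6, -1.6]
gripper_width: 0.222
grip_force: 30.0
```

```bash
python3 avg.py 3
```

```text
t 11.775 q6 -0.912 p [0.5151 0.1993 0.1052] yaw 160.82 tilt [-0. -0.] F [-0.29 -0.24 -1.8 ] T [ 0.023 -0.132  0.017] w 0.224
```

Request:
move_arm(plan="0 0 0.0003 0.0875 0.005; 0 0 0.0003 0.0875 0.005; 0 0 0 0 0.005; 0 0 0 0 0.005")

```text
clock: 12.28
ee_pos: [0.5151, 0.1993, 0.1046]
ee_rot: [0.79, 3.041, 0.0]
ft_force: [-0.0, -0.2, -2.3]
gripper_width: 0.222
grip_force: 30.0
```

```bash
python3 avg.py 3
```

```text
t 12.375 q6 -0.738 p [0.5151 0.1993 0.1046] yaw 150.84 tilt [ 0. -0.] F [ 0.02  0.08 -1.92] T [ 0.002 -0.145 -0.027] w 0.222
```

Request:
move_arm(plan="0 0 0.0003 0.0875 0.005; 0 0 0.0003 0.0875 0.005; 0 0 0 0 0.005; 0 0 0 0 0.005")

```text
clock: 12.88
ee_pos: [0.5151, 0.1993, 0.104]
ee_rot: [1.052, 2.96, -0.0]
ft_force: [0.1, -0.6, -1.3]
gripper_width: 0.226
grip_force: 30.0
```

```bash
python3 avg.py 3
```

```text
t 12.975 q6 -0.563 p [0.5151 0.1993 0.104 ] yaw 140.82 tilt [0. 0.] F [ 0.18 -0.2  -1.96] T [-0.002 -0.148  0.016] w 0.224
```

Request:
move_arm(plan="0 0 0.0003 0.0875 0.005; 0 0 0.0002 0.0875 0.005; 0 0 0.0003 0.0875 0.005; 0 0 0.0002 0.0875 0.005; 0 0 0 0 0.005; 0 0 0 0 0.005")

```text
clock: 13.72
ee_pos: [0.5151, 0.1993, 0.103]
ee_rot: [1.552, 2.732, 0.0]
ft_force: [0.1, 0.3, -1.8]
gripper_width: 0.221
grip_force: 30.0
```

```bash
python3 avg.py 3
```

```text
t 13.825 q6 -0.213 p [0.5151 0.1993 0.103 ] yaw 120.77 tilt [0. 0.] F [-0.27 -0.12 -1.49] T [ 0.019 -0.113 -0.031] w 0.226
```

Request:
move_arm(plan="0 0 0.0003 0.0875 0.005; 0 0 0.0002 0.0875 0.005; 0 0 0 0 0.005; 0 0 0 0 0.005")

```text
clock: 14.32
ee_pos: [0.5152, 0.1993, 0.1026]
ee_rot: [1.784, 2.586, 0.0]
ft_force: [0.0, -0.0, -0.9]
gripper_width: 0.223
grip_force: 30.0
```

```bash
python3 avg.py 3
```

```text
t 14.425 q6 -0.038 p [0.5152 0.1993 0.1026] yaw 110.75 tilt [0.01 0.  ] F [-0.18 -0.15 -0.82] T [-0.017 -0.143 -0.013] w 0.224
```

Request:
move_arm(plan="0 0 0.0003 0.0875 0.005; 0 0 0.0002 0.0875 0.005; 0 0 0 0 0.005; 0 0 0 0 0.005")

```text
clock: 14.92
ee_pos: [0.5154, 0.1994, 0.1023]
ee_rot: [2.003, 2.42, 0.001]
ft_force: [0.2, 0.3, 0.4]
gripper_width: 0.227
grip_force: 30.0
```

```bash
python3 avg.py 4
```

```text
t 15.075 q6 0.137 p [0.5154 0.1994 0.1023] yaw 100.71 tilt [0.04 0.01] F [0.   0.67 1.06] T [-0.081 -0.08  -0.003] w 0.225
```

The seal was touched at TCP z≈0.1027, under the fingers' own push. Now I'll hold height and turn in 5–10° steps until the thread takes over and pulls down.

Request:
move_arm(plan="0 0 0 0.0875 0.005; 0 0 0 0 0.005; 0 0 0 0 0.005")

```text
clock: 15.45
ee_pos: [0.5154, 0.1994, 0.1022]
ee_rot: [2.107, 2.33, 0.001]
ft_force: [0.0, -0.0, 2.3]
gripper_width: 0.225
grip_force: 30.0
```

```bash
python3 avg.py 4
```

```text
t 15.6 q6 0.225 p [0.5154 0.1994 0.1022] yaw 95.69 tilt [0.03 0.01] F [ 0.18 -0.16  2.05] T [-0.024 -0.135  0.014] w 0.226
```

Request:
move_arm(plan="0 0 0 0.0875 0.005; 0 0 0 0 0.005; 0 0 0 0 0.005")

```text
clock: 15.98
ee_pos: [0.5153, 0.1994, 0.1021]
ee_rot: [2.207, 2.235, 0.0]
ft_force: [-0.1, 0.9, 3.3]
gripper_width: 0.22
grip_force: 30.0
```

```bash
python3 avg.py 4
```

```text
t 16.125 q6 0.312 p [0.5153 0.1993 0.1021] yaw 90.68 tilt [0.01 0.  ] F [0.23 0.44 2.35] T [-0.045 -0.149  0.007] w 0.226
```

Request:
move_arm(plan="0 0 0 0.0875 0.005; 0 0 0 0 0.005; 0 0 0 0 0.005")

```text
clock: 16.5
ee_pos: [0.5152, 0.1993, 0.102]
ee_rot: [2.303, 2.137, 0.0]
ft_force: [0.9, 0.3, 2.8]
gripper_width: 0.222
grip_force: 30.0
```

```bash
python3 avg.py 4
```

```text
t 16.65 q6 0.4 p [0.5152 0.1993 0.102 ] yaw 85.66 tilt [0. 0.] F [0.75 0.3  2.21] T [-0.01  -0.174 -0.024] w 0.228
```

Request:
move_arm(plan="0 0 0 0.0875 0.005; 0 0 0 0 0.005; 0 0 0 0 0.005")

```text
clock: 17.02
ee_pos: [0.515, 0.1993, 0.1019]
ee_rot: [-2.394, -2.034, 0.0]
ft_force: [0.6, 0.9, 1.2]
gripper_width: 0.222
grip_force: 30.0
```

```bash
python3 avg.py 4
```

```text
t 17.175 q6 0.487 p [0.515  0.1993 0.1019] yaw 80.64 tilt [-0.01 -0.  ] F [0.62 0.24 1.62] T [ 0.02  -0.155 -0.027] w 0.222
```

Request:
move_arm(plan="0 0 0 0.0875 0.005; 0 0 0 0 0.005; 0 0 0 0 0.005")

```text
clock: 17.55
ee_pos: [0.5149, 0.1992, 0.1018]
ee_rot: [-2.481, -1.927, 0.001]
ft_force: [0.7, -0.1, 0.7]
gripper_width: 0.227
grip_force: 30.0
```

```bash
python3 avg.py 4
```

```text
t 17.7 q6 0.575 p [0.5149 0.1992 0.1018] yaw 75.63 tilt [-0.02 -0.01] F [ 0.82  0.47 -0.32] T [-0.001 -0.194 -0.05 ] w 0.22
```

The thread took over at about 72°, with about 4.3 N on the seal (≈11° of squeeze), so the bite is at about 61°. That matches the 61° worked out from seal depth. The target is therefore about 91°, so I'll go about 6° more and then release.

Request:
move_arm(plan="0 0 0.0002 0.055 0.005; 0 0 0.0001 0.05 0.005; 0 0 0 0 0.005; 0 0 0 0 0.005")

```text
clock: 18.2
ee_pos: [0.515, 0.1992, 0.1016]
ee_rot: [-2.579, -1.794, 0.001]
ft_force: [0.8, 0.1, -0.6]
gripper_width: 0.222
grip_force: 30.0
```

```bash
python3 avg.py 4
```

```text
t 18.35 q6 0.68 p [0.515  0.1992 0.1016] yaw 69.61 tilt [-0.01 -0.01] F [ 0.37 -0.25 -1.02] T [-0.035 -0.151  0.04 ] w 0.223
```

Request:
move_arm(plan="0 0 0 0 0.03; 0 0 0 0 0.05; 0 0 0 0 0.05; 0 0 0 0 0.05; 0 0 -0.02 0 0.05; 0 0 -0.04 0 0.05; 0 0 -0.05 0 0.05; 0 0 -0.04 0 0.05")

```text
clock: 19.35
ee_pos: [0.5154, 0.1994, 0.2539]
ee_rot: [2.58, 1.792, 0.002]
ft_force: [1.3, 0.5, 0.1]
gripper_width: 0.57
grip_force: 0.0
```

Request:
move_arm(plan="-0.04 0 0 0 0.05; -0.03 0 0 0 0.05; 0 0 0 0 0.05; 0 0 0 0 0.05")

```text
clock: 19.85
ee_pos: [0.4909, 0.1341, 0.2518]
ee_rot: [-2.58, -1.792, -0.001]
ft_force: [-0.2, 0.1, 0.3]
gripper_width: 0.569
grip_force: 0.0
```

```bash
python3 avg.py 1
python3 - <<'E'
from h import *
c=cam('wrist');t=cam('top');s=cam('scene')
a=cv2.resize(t['frame'][207:267,211:271],(390,390),interpolation=cv2.INTER_CUBIC);b=cv2.resize(s['frame'][120:200,310:390],(390,390),interpolation=cv2.INTER_CUBIC)
cv2.imwrite('pics/fin.png',np.hstack([a,b])[...,::-1])
for c,n in((t,'t'),(c,'w')):
    h=cv2.cvtColor(c['frame'],cv2.COLOR_RGB2HSV);m=cv2.inRange(h,(0,170,90),(6,255,255))|cv2.inRange(h,(175,170,90),(180,255,255))
    nn,l,st,ce=cv2.connectedComponentsWithStats(m)
    for i in range(1,nn):
        p=onplane(c,[ce[i]],.1365)[0]
        if np.hypot(*(p[:2]-[.5152,.1992]))<.03:print(n,st[i,4],ce[i],p,depthpt(c,[ce[i]]))
E
```

```text
t 19.85 q6 0.574 p [0.4909 0.1341 0.2518] yaw 69.55 tilt [0.03 0.04] F [-0.18  0.06  0.28] T [ 0.003 -0.099 -0.026] w 0.569
w 145 [319.03448276 112.30344828] [0.51522365 0.19958533 0.1365    ] [[0.51523682 0.19962272 0.13721881]]
```

View pics/fin.png

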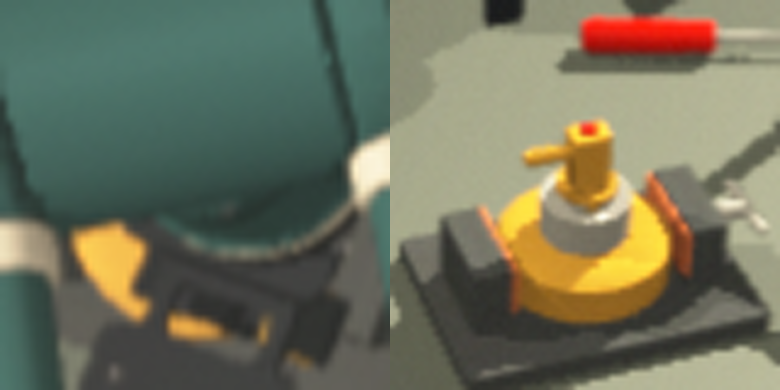

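The elbow stands upright and centred. I'll check that its yaw and depth held after release, relative to the boss top.

Run:
```python
from h import *
import pickle
c=cam('wrist');pickle.dump(c,open('w4.pkl','wb'));save(c,'w4.png',(240,40,400,160),5)
ys,xs=np.mgrid[60:175,250:400];uv=np.c_[xs.ravel(),ys.ravel()]
P=depthpt(c,uv);h=cv2.cvtColor(c['frame'],cv2.COLOR_RGB2HSV)[60:175,250:400].reshape(-1,3)
r=np.hypot(P[:,0]-.5152,P[:,1]-.1993)
k=(h[:,1]<60)&(h[:,2]>100)&(r>.022)&(r<.029)&(abs(P[:,2]-.085)<.006);print('boss z',np.median(P[k,2]),k.sum())
k=(r<.004)&(P[:,2]>.12);print('dot z',np.median(P[k,2]),k.sum())
k=(r>.0165)&(r<.045)&(P[:,2]>.112)&(P[:,2]<.13)&(h[:,1]>100);q=P[k];print('spout',k.sum(),np.degrees(np.arctan2(np.median(q[:,1])-.1993,np.median(q[:,0])-.5152)))
k=(r<.0155)&(P[:,2]>.128)&(P[:,2]<.14);print('block rect',cv2.minAreaRect(P[k,:2].astype(np.float32)*1000))
w=pickle.load(open('w1.pkl','rb'));
```

```text
boss z 0.08526960884766813 1068
dot z 0.13676562172919138 74
spout 330 -110.11475257915691
block rect ((515.564208984375, 200.03353881835938), (25.368898391723633, 19.662405014038086), 69.60904693603516)
```

View pics/w4.png

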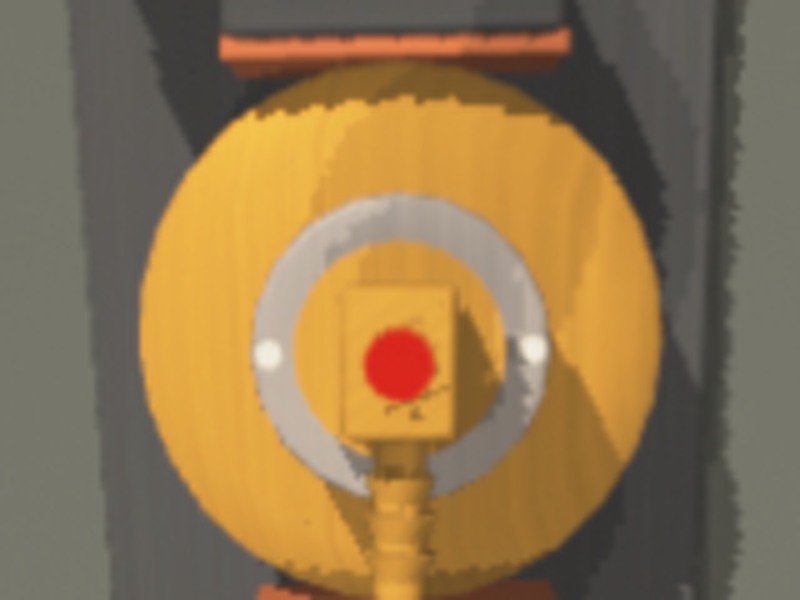

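The elbow's spout points down-image at (400,540) with the white dots at (268,354) and (534,348). The measured yaw held at 91° from the slots, the spigot is 15.5 mm below the mouth, and it is centred and upright. Handing in.

```bash
python3 -c "
from station import ticket
print(ticket.close_job())"
```

```text
the job is handed in; nothing more can be done
None
```

The elbow is seated upright in the port, turned about 30° past the bite (bite felt at about 61°, stopped at 91° from the slots), released and handed in; the station returned no verdict.

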